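Hold the bag clip open over the recipe card

ROBOT

A 6-joint arm with a two-finger parallel gripper is mounted at the origin on the work surface. World frame = base frame: x ahead of the robot, y to its left, z up, the work surface at z = 0. Lengths are in m, angles in rad, forces in N, time in s.
With the tool pointing down it reaches from about 0.325 to 0.9 m from the base axis. Payload 6.1 kg.
Tool frame: the origin (TCP) lies midway between the tips of the shut fingers; the grasp point (between the pads) lies 19 mm behind it; z points along the fingers, y is the line along which they close (so a half turn about z gives the same grasp; the last joint's range is limited). The gripper opens to 85 mm and grips with 20 to 120 N. Pads are 22 mm wide; open, the fingers measure 114 mm over their backs; the gripper's body (76 mm by 85 mm) begins 54 mm behind the grasp point. The pads swing forward as they close: fully open they stand 13 mm farther back than shut.
Start: joints at [1.198, 0.22, 1.526, -0, 1.395, -0.126], TCP at [0.153, 0.606, 0.2] pointing down, gripper open.
Joint ranges: [-2.98, 2.98], [-0.91, 2.08], [0.09, 2.57], [-1.24, 4.39], [0.2, 2.65], [-2.68, 2.68]. Speed limits (rad/s): [2.57, 2.57, 3.01, 3.14, 3.14, 3.14].

INTERFACE

Orientations are given as a 3x3 rotation matrix whose columns are the frame's x, y, z axes.
In Python, from station import get_obs, capture, camera_info, finish_job, recognise, trace gives the robot as it stands. The module is installed in compiled form; this text tells all that it offers.
- The arm moves only by the shell command python3 -m inch 'ROWS' [FORCE]. ROWS is JSON, a list of rows, each a list of 3 entries, a list of its own where there are three numbers: the shift along the world's x, y, z normalised to -1 to 1, where 1 is 0.25 m, then the turn, a rotation vector about the world's x, y, z normalised to -1 to 1, where 1 is 180 degrees, then the opening, from 0 (shut) to 1 (fully open). A call has 1 to 20 rows; each row is the pose to reach, as a shift and turn from the pose commanded when the call began, turning the shorter way round; what a row does not reach only later rows make up. A row lasts 1/12 s, in which the tool goes at most 41.7 mm and 7.16 degrees, less where a joint would pass 70% of its speed; a pose out of reach is approached as far as the arm can. A call with a number of a shift or a turn outside -1 to 1 is refused whole. A call with a gripper value outside its range is refused whole. The fingers move at their own pace and stop on an object; FORCE is the grip in N (left out, the last holds). Time passes only in rows, so rows that repeat a pose let the fingers close. It gives the time, the measured TCP pose, the force, the opening and the grip force at its end, in the units of the state.
- get_obs(): the state, without advancing time (a new reading comes with each control period).
- capture(name): name is "side" or "top" or "wrist"; returns (picture, depth): 420x560x3 uint8, red, green, blue; 420x560 float32, m along the optical axis (not along the pixel's ray), 0 where there is no reading.
- camera_info(name): a dict with "mtx" (3x3 intrinsics, pixels), "pose" (4x4, takes a point from camera to world coordinates). Camera axes: x right, y down, z forward; pixel columns grow to the right and rows downward; lengths in m; the calibration is good to about 2 mm. A picture is of the moment at which its call begins: read the wrist's pose just before it. camera_info takes no time and is no camera call; for the wrist camera it gives the pose at the moment of the call.
- finish_job(): hands the job in; it is judged then, once.
Trained networks look in the newest picture that a camera, given by its name, has taken for a name from the list of things; names that differ only in an ending like _2 or _b are one class to them, and where a whole thing is asked for, a point or a joint stands for the part that bears it (a point fixed in the world has none). Each returns a list of dicts, best first, with "confidence" (0 to 1); they miss things now and then, are a little off and sometimes report something else, mostly with a low value. They report only what shows in the picture. A call takes as long as a camera call. They do not tell look-alikes from the thing itself.
- recognise(query, camera): "centre" ([row, column] in pixels, amid what is visible of it).
- trace(query, camera): "pixels" (420x560 bool, what is visible of it) and "centre" ([row, column] in pixels, amid what is visible of it).
The state is a dict: "time": time; "q": joint angles; "joint_velocities": joint speeds; "joint_efforts": joint torques, N m; "eef_pos": TCP position; "tool_rot": TCP orientation; "ft_force": force on the tool from outside, world axes, zero at the start; "wrist_torque": the same for the moment, N m; "gripper_width": opening from 0.0 (shut) to 1.0 (fully open); "grasp_force": force on a finger pad.
Only numpy, scipy, OpenCV 4.12 (cv2) and the standard library are available. Lean on these libraries where they do the work, as an engineer would, in place of code of your own. Each camera call takes 0.05 s, during which the arm holds its last target. There are 200 camera calls.

TASK

Take the red spring clip off the rail by pinching its wings, and bring it, squeezed wide open, down over the middle of the upright yellow recipe card's top edge until you feel the edge come up gently against the pivot between the jaws. Finish there, still holding it squeezed open and lightly pressed home, jaws gaping clear on both sides of the card, so that I can slip a note in; do not let go. Leave the other two clips and the sugar bowl where they are, and do not shove the rail or the card stand about.

Things in the scene. Friction and masses are not known exactly. Their poses are not given: they have to be found in the camera images.
- clip_red_pivot (a point): red plastic spring clip, 44 mm long, about 75 mm tall, 70 g, biting the rail, jaws down and two wings up. The point is the middle of its steel pivot pin (9 mm diameter), 36 mm above the jaws' lower ends. Own x runs along the pivot (and the rail), z up to the wings, y from wing to wing. A card edge between the jaws seats on the underside of the pin, 4.5 mm below the point
- clip_red_half (a joint): how far the red clip is squeezed: angle of one wing (the other mirrors it), 0 while biting the 4 mm rail or card, -0.05 shut on nothing, 0.32 fully squeezed; jaw gap about 4 mm + 66 mm per rad. It springs shut: each wing end needs about 3 N to start and 5 N when fully open
- clip_red: the red clip as a whole, origin at its pivot. Wings: flat plates 34 mm wide along x; on the rail their upper ends stand 37 mm above the pivot, 42 mm apart over the outsides. Pinching them together along y opens the jaws; squeezed to the stop the wings are parallel, 16 mm over the outsides, upper ends 42 mm above the pivot, and the jaws gape 25 mm
- clip_blue_pivot (a point): spring clip, blue plastic, sitting on the same rail; leave it there. The point is its pivot; same size and axes as the red clip
- clip_green_pivot (a point): spring clip, green plastic, sitting on the same rail; leave it there. The point is its pivot; same size and axes as the red clip
- rail: clip rail: wooden foot 250 x 70 x 20 mm, heavy (3 kg), with a 4 mm thick upright aluminium strip 230 mm long along its own x, its top 80 mm above the counter; the clips straddle the strip in three places 80 mm apart. Origin at the centre of the underside
- card_edge (a point): the middle of the top edge of the stiff yellow recipe card, 110 mm above the counter. The card is 130 mm wide along its own x, 4 mm thick along y, upright in its stand; z up
- stand: the card with its dark wooden stand, loose, 0.9 kg; foot 160 x 90 x 22 mm, long side along x, origin at the centre of the underside, below card_edge
- sugar_bowl: small white sugar bowl, 60 mm wide, 50 mm tall, beyond the rail and the stand; leave alone. Origin at the centre of its underside
Things that resemble listed ones, but are neither listed nor needed, are in the scene too. There is more than one size of the clip_red; the one meant has the size given above.

How it is judged:
On the way:
1. the red clip is lifted clear off the rail in the fingers (height (world z) of clip_red_pivot above 0.13 m and contact force between the fingers and clip_red above 1 N and contact force between clip_red and rail below 0.1 N), for 0.2 s.
At the end, for the whole second after the job is handed in: fingers hold the red clip (over 2 N) open past 0.2 rad astride the card's top edge: edge pressed (over 0.5 N) within 4 mm of its seat under the pivot, card within 6 mm of mid-jaw and 15 mm of mid-clip along the edge, parallel within 0.2 rad, card upright (value of joint clip_red_half above 0.2 rad and z of card_edge in the frame of clip_red_pivot between -0.0085 and 0 m and y of card_edge in the frame of clip_red_pivot between -0.006 and 0.006 m and x of card_edge in the frame of clip_red_pivot between -0.015 and 0.015 m and angle between the x axis of clip_red_pivot and the x axis of card_edge, either way round below 0.2 rad and contact force between clip_red and stand above 0.5 N and contact force between the fingers and clip_red above 2 N and angle between card_edge's own z axis and vertical below 0.06 rad); the arm keeps its last pose, push and grip.
It fails at once if the clip is pressed on the card stand with over 30 N (contact force between clip_red and stand above 30 N).
It fails at once if the card stand is shoved by over 20 mm or tipped (distance of stand from where it was at the start of the episode above 0.02 m or angle between stand's own z axis and vertical above 0.15 rad).
It fails at once if another clip is taken off or shifted by over 15 mm (distance of any of clip_blue_pivot, clip_green_pivot from where it was at the start of the episode above 0.015 m).
It fails at once if the rail is shoved by over 20 mm (distance of rail from where it was at the start of the episode above 0.02 m).
It fails at once if the sugar bowl is moved by over 20 mm (distance of sugar_bowl from where it was at the start of the episode above 0.02 m).
It also fails if it takes over 38 s, if anything falls off the work surface, if the arm or the gripper's body presses on something with over 40 N, if the wrist force passes 120 N, or if a joint passes its speed limit or range.

## Working session

There is one attempt and no reset: what is moved stays moved. The work goes in short steps, Python scripts to look and compute and a shell command to move; the robot and the scene stay as the last step left them, time stands still between calls to the robot, and variables do not carry over. Pictures are saved under pics/ and viewed, at most 10 in all, crops included, and the job is handed in when it is done.

```bash
mkdir -p pics; cat > h.py <<'E'
import numpy as np, cv2
from station import *
def cloud(name,depth,mask=None):
    ci=camera_info(name);K=ci["mtx"];P=np.array(ci["pose"])
    m=(depth>0) if mask is None else (mask&(depth>0))
    r,c=np.nonzero(m);d=depth[r,c]
    p=np.c_[(c-K[0][2])/K[0][0]*d,(r-K[1][2])/K[1][1]*d,d]
    return p@P[:3,:3].T+P[:3,3]
E
python3 - <<'E'
from h import *
ims=[]
for n in("side","top"):
    im,d=capture(n);ims.append(im)
    for q in("clip_red","clip_blue_pivot","clip_green_pivot","rail","stand","sugar_bowl"):
        for t in trace(q,n)[:3]:
            if t["confidence"]<.3: continue
            p=cloud(n,d,t["pixels"])
            if len(p)<10: continue
            print(n,q,round(t["confidence"],2),np.round(t["centre"]),len(p),np.percentile(p,[3,50,97],axis=0).round(3).tolist())
o=get_obs();print(o["time"],o["gripper_width"],o["tool_rot"])
for n,i in zip(("side","top"),ims): cv2.imwrite(f"pics/{n}.png",i[...,::-1])
E
```

```text
side clip_red 0.85 [255. 316.] 1313 [[0.536, -0.163, 0.009], [0.552, -0.144, 0.094], [0.627, -0.085, 0.122]]
side clip_red 0.81 [307. 230.] 1481 [[0.388, -0.146, 0.008], [0.412, -0.127, 0.058], [0.437, -0.094, 0.097]]
side clip_red 0.56 [370. 291.] 2258 [[0.383, -0.28, 0.008], [0.407, -0.258, 0.061], [0.436, -0.228, 0.097]]
side clip_blue_pivot 0.58 [279. 369.] 1488 [[0.557, -0.243, 0.051], [0.571, -0.225, 0.096], [0.595, -0.204, 0.122]]
side clip_green_pivot 0.85 [236. 276.] 1019 [[0.518, -0.089, 0.053], [0.533, -0.071, 0.095], [0.555, -0.05, 0.122]]
side rail 0.59 [295. 325.] 6746 [[0.503, -0.263, 0.003], [0.547, -0.17, 0.02], [0.595, -0.036, 0.076]]
side sugar_bowl 0.8 [212. 320.] 871 [[0.671, -0.029, 0.001], [0.696, -0.004, 0.035], [0.725, 0.028, 0.05]]
top clip_red 0.85 [296. 398.] 856 [[0.385, -0.278, 0.011], [0.414, -0.252, 0.064], [0.437, -0.225, 0.098]]
top clip_red 0.76 [294. 330.] 813 [[0.389, -0.143, 0.046], [0.414, -0.116, 0.067], [0.44, -0.09, 0.098]]
top clip_red 0.64 [219. 338.] 506 [[0.537, -0.161, 0.02], [0.557, -0.14, 0.097], [0.577, -0.121, 0.124]]
top clip_blue_pivot 0.71 [218. 343.] 541 [[0.537, -0.163, 0.02], [0.556, -0.14, 0.096], [0.578, -0.12, 0.124]]
top clip_blue_pivot 0.62 [208. 384.] 486 [[0.557, -0.24, 0.066], [0.576, -0.22, 0.096], [0.594, -0.2, 0.124]]
top clip_green_pivot 0.92 [229. 302.] 422 [[0.519, -0.086, 0.085], [0.538, -0.067, 0.099], [0.554, -0.05, 0.123]]
top rail 0.65 [224. 331.] 2727 [[0.503, -0.248, 0.017], [0.549, -0.127, 0.02], [0.602, -0.026, 0.079]]
top stand 0.82 [236. 144.] 3734 [[0.478, 0.171, 0.017], [0.519, 0.245, 0.022], [0.563, 0.323, 0.109]]
0.7 1.0007111213416757 [[-9.69692644e-01  2.44328007e-01  1.24708850e-05]
 [ 2.44328007e-01  9.69692641e-01  8.59453769e-05]
 [ 8.90593726e-06  8.63875863e-05 -9.99999996e-01]]
```

View pics/side.png

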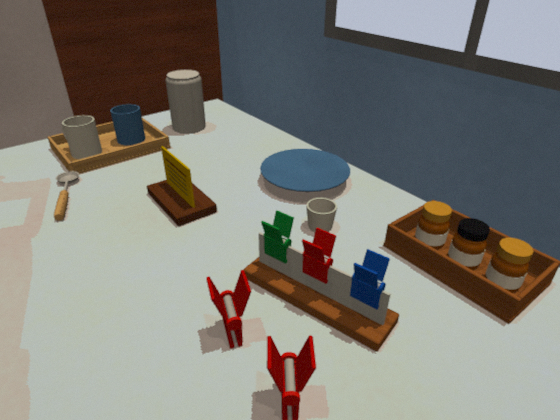

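View pics/top.png

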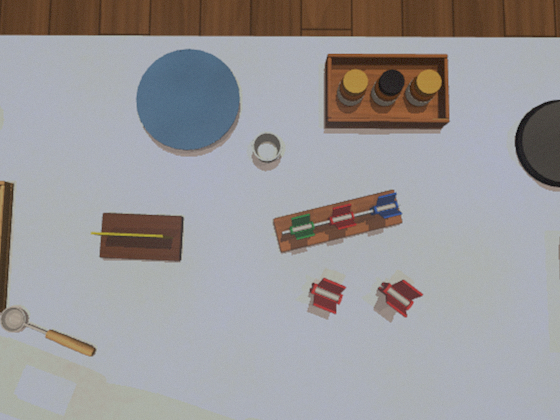

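The top view shows the rail with green, red and blue clips; the red one is at about px (row 217, col 342). The two red clips lower down are look-alikes standing on the counter. The card stand is at px (236, 141). I'll move toward the card first and look with the wrist camera on the way.

```bash
P='[[0.96,-1,0.2],[0,0,-0.36],1]'; python3 -m inch '[[[0.96,-1,0.2],[0,0,-0.36],1],[[0.96,-1,0.2],[0,0,-0.36],1],[[0.96,-1,0.2],[0,0,-0.36],1],[[0.96,-1,0.2],[0,0,-0.36],1],[[0.96,-1,0.2],[0,0,-0.36],1],[[0.96,-1,0.2],[0,0,-0.36],1],[[0.96,-1,0.2],[0,0,-0.36],1],[[0.96,-1,0.2],[0,0,-0.36],1],[[0.96,-1,0.2],[0,0,-0.36],1],[[0.96,-1,0.2],[0,0,-0.36],1],[[0.96,-1,0.2],[0,0,-0.36],1]]'
python3 - <<'E'
from h import *
im,d=capture("wrist");cv2.imwrite("pics/w1.png",im[...,::-1])
def yel(im):
    h=cv2.cvtColor(im,cv2.COLOR_RGB2HSV);return (h[...,0]>22)&(h[...,0]<36)&(h[...,1]>150)&(h[...,2]>60)
print(camera_info("wrist")["pose"])
p=cloud("wrist",d,yel(im));print("w",len(p))
im2,d2=capture("top");q=cloud("top",d2,yel(im2))
for n,p in(("w",p),("t",q)):
    p=p[(abs(p[:,0]-.52)<.1)&(abs(p[:,1]-.247)<.12)]
    if len(p)<10: continue
    z=np.percentile(p[:,2],97);e=p[p[:,2]>z-.004]
    u=np.linalg.svd(e[:,:2]-e[:,:2].mean(0))[2][0]
    s=(e[:,:2]-e[:,:2].mean(0))@u
    print(n,len(e),z,u,e.mean(0),np.ptp(s),e[:,:2].mean(0)+u*(s.max()+s.min())/2)
E
```

```text
time: 1.62
eef_pos: [0.3933, 0.3556, 0.2505]
tool_rot: [[-0.191, 0.982, 0.0], [0.982, 0.191, 0.001], [0.001, 0.0, -1.0]]
ft_force: [0.4, 0.2, -0.2]
gripper_width: 1.001
grasp_force: 0.0
[[ 9.81171586e-01  1.86451824e-01  5.03789332e-02  3.79591190e-01]
 [ 1.93138056e-01 -9.47064898e-01 -2.56448379e-01  4.21450590e-01]
 [-1.03148643e-04  2.61349951e-01 -9.65244110e-01  4.24463517e-01]
 [ 0.00000000e+00  0.00000000e+00  0.00000000e+00  1.00000000e+00]]
w 120
w 91 0.11115495957844951 [-0.03287099 -0.9994596 ] [0.51925027 0.22911667 0.10956947] 0.12718272516675092 [0.51999576 0.25178376]
t 80 0.11287387607473068 [-0.03361707 -0.99943479] [0.52056596 0.23820802 0.11082977] 0.12667936886365777 [0.52093716 0.24924382]
```

View pics/w1.png

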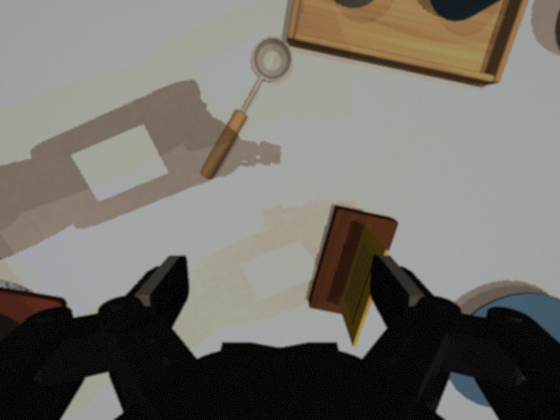

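The wrist view shows the card at cols 340–385, rows 225–345, and its top edge comes out at about (0.5205, 0.250, 0.111), in agreement with the top camera. Next I'll go above the red clip.

```bash
python3 -m inch '[[[0.32,-1,0],[0,0,0.019],1],[[0.32,-1,0],[0,0,0.019],1],[[0.32,-1,0],[0,0,0.019],1],[[0.32,-1,0],[0,0,0.019],1],[[0.32,-1,0],[0,0,0.019],1],[[0.32,-1,0],[0,0,0.019],1],[[0.32,-1,0],[0,0,0.019],1]]' >/dev/null
python3 -m inch '[[[0.33,-1,0],[0,0,0],1],[[0.33,-1,0],[0,0,0],1],[[0.33,-1,0],[0,0,0],1],[[0.33,-1,0],[0,0,0],1],[[0.33,-1,0],[0,0,0],1],[[0.33,-1,0],[0,0,0],1],[[0.33,-1,0],[0,0,0],1],[[0.33,-1,0],[0,0,0],1],[[0.33,-1,0],[0,0,0],1]]'
cat >> h.py <<'E'
def red(im):
    h=cv2.cvtColor(im,cv2.COLOR_RGB2HSV);return ((h[...,0]<7)|(h[...,0]>173))&(h[...,1]>170)&(h[...,2]>60)
def line(e):
    m=e.mean(0);u=np.linalg.svd(e-m,full_matrices=False)[2][0];s=(e-m)@u
    return m+u*(np.percentile(s,2)+np.percentile(s,98))/2,u,np.ptp(s)
E
python3 - <<'E'
from h import *
im,d=capture("wrist");cv2.imwrite("pics/w2.png",im[...,::-1])
R=red(im);im2,d2=capture("top");R2=red(im2)
for n,D,M in(("wrist",d,R),("top",d2,R2)):
    p=cloud(n,D,M);p=p[(np.hypot(p[:,0]-.556,p[:,1]+.143)<.05)&(p[:,2]>.05)]
    print(n,len(p),np.percentile(p,[2,50,98],axis=0).round(4).tolist())
    t=p[p[:,2]>.108]
    yd=np.array([.968,.25]);xd=np.array([.25,-.968])
    s=(t[:,:2]-[.556,-.143])
    print("  y",np.percentile(s@yd,[1,99]),"x",np.percentile(s@xd,[1,99]),"ztop",np.percentile(t[:,2],98))
    for sg in(-1,1):
        w=t[sg*(s@yd-np.mean(np.percentile(s@yd,[1,99])))>.008]
        if len(w)>10: print("  wing",len(w),line(w[:,:2]),w[:,2].max())
    # strip top
    q=cloud(n,D);a=(q[:,:2]-[.556,-.143]);k=(abs(a@yd)<.015)&(abs(a@xd)<.115)&(q[:,2]>.07)&(q[:,2]<.086)&(abs(abs(a@xd)-40)>0)
    k&=(abs(abs(a@xd)-.04)<.012)
    if k.sum()>10: print("  strip",k.sum(),line(q[k][:,:2]),q[k][:,2].mean())
print(get_obs()["eef_pos"],get_obs()["tool_rot"][0])
E
```

```text
time: 3.05
eef_pos: [0.5552, -0.1427, 0.2495]
tool_rot: [[-0.251, 0.968, -0.001], [0.968, 0.251, 0.001], [0.002, -0.001, -1.0]]
ft_force: [0.5, 0.6, 1.0]
gripper_width: 1.002
grasp_force: 0.0
wrist 1029 [[0.5365, -0.1593, 0.0851], [0.5563, -0.1384, 0.1087], [0.5766, -0.1192, 0.1244]]
  y [-0.01803803  0.02073078] x [-0.01929415  0.01297011] ztop 0.12471723268840812
  wing 275 (array([ 0.54140388, -0.14315407]), array([ 0.25044609, -0.96813055]), np.float64(0.03255364930697388)) 0.12562626116687775
  wing 265 (array([ 0.57178734, -0.13571193]), array([ 0.26012487, -0.96557498]), np.float64(0.03272549423077725)) 0.125002694305955
  strip 145 (array([ 0.55776491, -0.14236311]), array([ 0.24730843, -0.96893681]), np.float64(0.10288492606302467)) 0.08120539931036687Traceback (most recent call last):
  File "<stdin>", line 6, in <module>
    return _quantile_unchecked(
        a, q, axis, out, overwrite_input, method, keepdims, weights)
    return _ureduce(a,
                    func=_quantile_ureduce_func,
    ...<5 lines>...
                    overwrite_input=overwrite_input,
                    method=method)
    r = func(a, **kwargs)
    result = _quantile(arr,
                       quantiles=q,
    ...<2 lines>...
                       out=out,
                       weights=wgt)
    slices_having_nans = np.isnan(arr[-1, ...])
                                  ~~~^^^^^^^^^
IndexError: index -1 is out of bounds for axis 0 with size 0
```

View pics/w2.png

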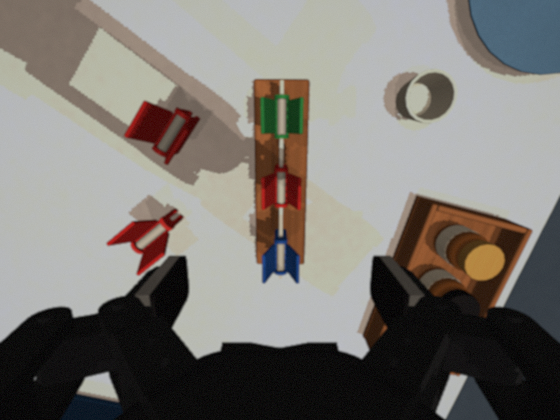

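The wrist view shows the red rail clip at (187, 281) between green (115) and blue (258). The wings' midpoint is about (0.557, −0.1395), the tops are at 0.122–0.124, and the clip's direction matches the tool. I'll descend and pinch.

```bash
python3 -m inch '[[[0.007,0.013,-0.3],[0,0,0],1],[[0.007,0.013,-0.45],[0,0,0],1],[[0.007,0.013,-0.54],[0,0,0],1],[[0.007,0.013,-0.606],[0,0,0],1],[[0.007,0.013,-0.606],[0,0,0],1],[[0.007,0.013,-0.606],[0,0,0],1]]' 30
python3 -m inch '[[[0,0,0],[0,0,0],0.6],[[0,0,0],[0,0,0],0.5],[[0,0,0],[0,0,0],0.4],[[0,0,0],[0,0,0],0.3],[[0,0,0],[0,0,0],0.2],[[0,0,0],[0,0,0],0.1],[[0,0,0],[0,0,0],0.0],[[0,0,0],[0,0,0],0.0],[[0,0,0],[0,0,0],0.0],[[0,0,0],[0,0,0],0.0],[[0,0,0],[0,0,0],0.0]]' 30
```

```text
time: 3.65
eef_pos: [0.5558, -0.1385, 0.0979]
tool_rot: [[-0.252, 0.968, -0.003], [0.968, 0.252, 0.001], [0.002, -0.003, -1.0]]
ft_force: [-0.6, -0.6, 0.1]
gripper_width: 1.002
grasp_force: 0.0
time: 4.57
eef_pos: [0.5569, -0.1407, 0.0987]
tool_rot: [[-0.25, 0.968, -0.0], [0.968, 0.25, 0.0], [0.0, -0.0, -1.0]]
ft_force: [0.1, -0.0, 0.3]
gripper_width: 0.001
grasp_force: 0.0
```

The fingers shut on nothing, so I'll look.

```bash
python3 - <<'E'
from h import *
im,d=capture("wrist");im2,d2=capture("side")
a=cv2.resize(im2[200:350,220:420],(800,600))[...,::-1]
b=cv2.resize(im,(400,300))[...,::-1]; a=cv2.resize(a,(400,300))
cv2.imwrite("pics/c3.png",np.hstack([a,b]))
p=cloud("side",d2,red(im2));p=p[(np.hypot(p[:,0]-.556,p[:,1]+.143)<.07)&(p[:,2]>.03)]
print(len(p),np.percentile(p,[2,50,98],axis=0))
E
```

```text
1133 [[ 0.52366041 -0.16477777  0.05337665]
 [ 0.55003845 -0.14609156  0.09632866]
 [ 0.57471881 -0.12444205  0.33949313]]
```

View pics/c3.png

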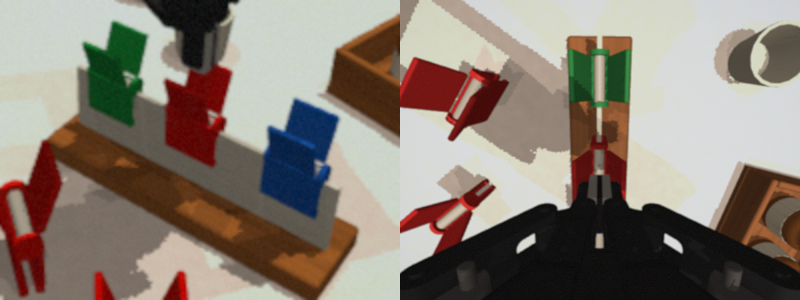

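```bash
python3 - <<'E'
from h import *
o=get_obs();print(o["eef_pos"],o["time"],o["ft_force"])
yd=np.array([.968,.25]);xd=np.array([.25,-.968]);c=np.array([.557,-.1395])
for n in("wrist","side","top"):
    im,d=capture(n);h=cv2.cvtColor(im,cv2.COLOR_RGB2HSV)
    for nm,M in(("red",red(im)),("dark",(h[...,2]<75)&(h[...,1]<110)&~red(im))):
        p=cloud(n,d,M);a=(p[:,:2]-c);q=np.c_[a@xd,a@yd,p[:,2]]
        q=q[(abs(q[:,0])<.05)&(abs(q[:,1])<.04)&(q[:,2]>.08)&(q[:,2]<.2)]
        if len(q)<5: continue
        for lo,hi in((.08,.1),(.1,.11),(.11,.13),(.13,.16)):
            s=q[(q[:,2]>lo)&(q[:,2]<hi)]
            if len(s)>4: print(n,nm,lo,len(s),np.percentile(s,[3,97],axis=0).round(3).tolist())
E
```

```text
[ 0.5568862  -0.14070914  0.09871801] 4.6667 [ 0.74062717 -0.90459946  0.98852362]
wrist red 0.08 753 [[-0.021, -0.01, 0.084], [0.005, 0.008, 0.1]]
wrist red 0.1 540 [[-0.015, -0.013, 0.1], [0.007, 0.012, 0.11]]
wrist red 0.11 1292 [[-0.015, -0.02, 0.111], [0.011, 0.018, 0.124]]
wrist red 0.13 25 [[-0.007, 0.013, 0.141], [-0.006, 0.013, 0.16]]
wrist dark 0.13 1150 [[-0.011, -0.013, 0.138], [-0.006, 0.012, 0.159]]
side red 0.08 272 [[-0.016, -0.014, 0.081], [0.023, 0.008, 0.099]]
side red 0.1 207 [[-0.012, -0.018, 0.1], [0.018, 0.012, 0.11]]
side red 0.11 245 [[-0.012, -0.022, 0.11], [0.018, 0.017, 0.123]]
side dark 0.13 195 [[-0.006, -0.015, 0.137], [0.012, 0.004, 0.159]]
```

```bash
python3 - <<'E'
from h import *
yd=np.array([.968,.25]);xd=np.array([.25,-.968]);c=np.array([.557,-.1395])
for n in("wrist","side"):
    im,d=capture(n)
    p=cloud(n,d,~red(im));a=(p[:,:2]-c);q=np.c_[a@xd,a@yd,p[:,2]]
    q=q[(abs(q[:,0])<.03)&(abs(q[:,1])<.03)]
    for lo in np.arange(.085,.15,.005):
        s=q[(q[:,2]>lo)&(q[:,2]<lo+.005)]
        if len(s)>4: print(n,lo.round(3),len(s),np.percentile(s,[3,97],axis=0)[:,:2].round(3).tolist())
    cv2.imwrite(f"pics/d_{n}.png",im[...,::-1])
a=cv2.imread("pics/d_side.png")[205:275,270:350];b=cv2.imread("pics/d_wrist.png")[180:330,200:360]
cv2.imwrite("pics/d4.png",np.hstack([cv2.resize(a,(400,350),interpolation=cv2.INTER_CUBIC),cv2.resize(b,(373,350))]))
E
```

```text
wrist 0.085 491 [[-0.015, -0.006], [0.008, 0.004]]
wrist 0.09 79 [[-0.017, -0.006], [0.006, 0.008]]
wrist 0.095 19 [[-0.015, -0.01], [0.01, 0.011]]
wrist 0.1 8 [[-0.015, -0.013], [0.008, 0.013]]
wrist 0.11 9 [[-0.016, -0.017], [0.005, 0.016]]
wrist 0.115 6 [[-0.016, -0.02], [-0.015, 0.018]]
wrist 0.12 115 [[-0.014, -0.021], [0.014, 0.02]]
wrist 0.135 172 [[-0.011, -0.011], [-0.006, 0.011]]
wrist 0.14 237 [[-0.011, -0.013], [-0.006, 0.012]]
wrist 0.145 276 [[-0.011, -0.013], [-0.006, 0.012]]
side 0.085 18 [[-0.021, -0.009], [0.02, 0.006]]
side 0.09 13 [[-0.009, -0.009], [0.02, 0.007]]
side 0.1 6 [[-0.015, -0.016], [0.013, 0.011]]
side 0.105 10 [[-0.016, -0.017], [0.018, 0.014]]
side 0.11 7 [[-0.015, -0.02], [0.019, 0.014]]
side 0.115 5 [[-0.014, -0.021], [0.001, 0.015]]
side 0.13 24 [[-0.008, -0.008], [0.012, 0.002]]
side 0.135 33 [[-0.004, -0.014], [0.012, 0.003]]
side 0.14 54 [[-0.006, -0.015], [0.012, 0.006]]
side 0.145 51 [[-0.006, -0.016], [0.012, 0.003]]
```

View pics/d4.png

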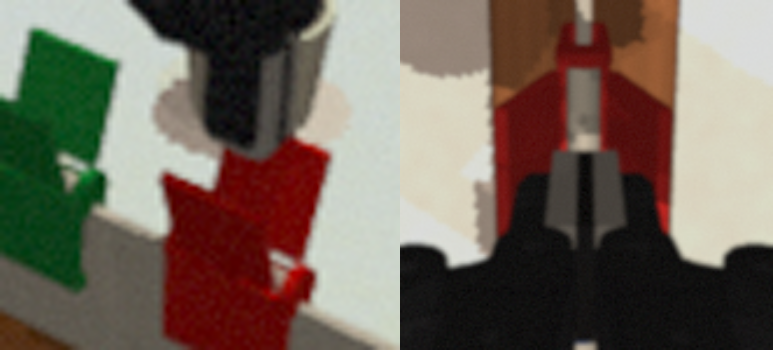

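Both cameras put the shut fingertips at z≈0.133, about 34 mm above the reported TCP, so they closed above the wings. The clip is undisturbed. I'll reopen, go 31 mm lower and pinch again.

```bash
python3 -m inch '[[[0,0,0],[0,0,0],1],[[0,0,0],[0,0,0],1],[[0,0,0],[0,0,0],1],[[0,0,0],[0,0,0],1],[[0,0,0],[0,0,0],1],[[0,0,0],[0,0,0],1],[[0,0,0],[0,0,0],1],[[0,0,-0.06],[0,0,0],1],[[0,0,-0.124],[0,0,0],1],[[0,0,-0.124],[0,0,0],1],[[0,0,-0.124],[0,0,0],1]]' 30
python3 -m inch '[[[0,0,0],[0,0,0],0.6],[[0,0,0],[0,0,0],0.5],[[0,0,0],[0,0,0],0.4],[[0,0,0],[0,0,0],0.3],[[0,0,0],[0,0,0],0.2],[[0,0,0],[0,0,0],0.1],[[0,0,0],[0,0,0],0.0],[[0,0,0],[0,0,0],0.0],[[0,0,0],[0,0,0],0.0],[[0,0,0],[0,0,0],0.0]]' 30
python3 - <<'E'
from h import *
im,d=capture("wrist");im2,d2=capture("side")
a=im2[190:290,250:350];b=im[130:330,180:380]
cv2.imwrite("pics/e5.png",np.hstack([cv2.resize(a,(390,390),interpolation=cv2.INTER_CUBIC),cv2.resize(b,(390,390))])[...,::-1])
E
```

```text
time: 5.83
eef_pos: [0.556, -0.1403, 0.0669]
tool_rot: [[-0.25, 0.968, -0.002], [0.968, 0.25, 0.001], [0.002, -0.002, -1.0]]
ft_force: [0.2, -0.1, 0.6]
gripper_width: 1.005
grasp_force: 0.0
time: 6.67
eef_pos: [0.5584, -0.1414, 0.0702]
tool_rot: [[-0.25, 0.968, 0.003], [0.968, 0.25, -0.002], [-0.002, 0.003, -1.0]]
ft_force: [-2.3, -0.7, 9.1]
gripper_width: 0.174
grasp_force: 29.9
```

View pics/e5.png

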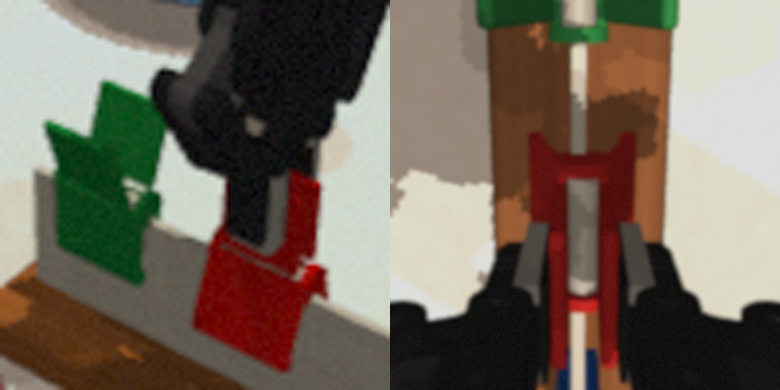

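The clip is squeezed fully: the wings are parallel, the opening reads 15 mm and the jaws are gaping around the strip. Lifting now.

```bash
python3 -m inch '[[[0,0,0.03],[0,0,0],0],[[0,0,0.08],[0,0,0],0],[[0,0,0.14],[0,0,0],0],[[0,0,0.22],[0,0,0],0],[[0,0,0.3],[0,0,0],0],[[0,0,0.38],[0,0,0],0],[[0,0,0.44],[0,0,0],0],[[0,0,0.44],[0,0,0],0],[[0,0,0.44],[0,0,0],0],[[0,0,0.44],[0,0,0],0]]' 30
python3 -m inch '[[[-0.01,0.08,0],[0,0,-0.01],0],[[-0.02,0.18,0],[0,0,-0.02],0],[[-0.03,0.28,0],[0,0,-0.03],0],[[-0.04,0.38,0],[0,0,-0.04],0],[[-0.05,0.48,0],[0,0,-0.05],0],[[-0.06,0.58,0],[0,0,-0.06],0],[[-0.07,0.68,0],[0,0,-0.07],0],[[-0.07,0.78,0],[0,0,-0.08],0],[[-0.07,0.86,0],[0,0,-0.091],0],[[-0.07,0.92,0],[0,0,-0.091],0],[[-0.07,0.92,0],[0,0,-0.091],0]]' 30
python3 -m inch '[[[-0.01,0.08,0],[0,0,0],0],[[-0.02,0.18,0],[0,0,0],0],[[-0.03,0.28,0],[0,0,0],0],[[-0.04,0.36,0],[0,0,0],0],[[-0.05,0.43,0],[0,0,0],0],[[-0.06,0.49,0],[0,0,0],0],[[-0.07,0.55,0],[0,0,0],0],[[-0.07,0.6,0],[0,0,0],0],[[-0.07,0.64,0],[0,0,0],0],[[-0.07,0.64,0],[0,0,0],0],[[-0.07,0.64,0],[0,0,0],0],[[-0.07,0.64,0],[0,0,0],0]]' 30
cat > m.py <<'E'
from h import *
import sys
im,d=capture("wrist");im2,d2=capture("side");im3,d3=capture("top");o=get_obs();e=o["eef_pos"]
print(o["time"],e,o["ft_force"],o["gripper_width"])
u=np.array([.033,.9995]);v=np.array([.9995,-.033]);c=np.array([.5205,.250])
def yel(im):
    h=cv2.cvtColor(im,cv2.COLOR_RGB2HSV);return (h[...,0]>20)&(h[...,0]<38)&(h[...,1]>140)&(h[...,2]>50)
for n,I,D in(("wrist",im,d),("side",im2,d2),("top",im3,d3)):
    for nm,M in(("red",red(I)),("yel",yel(I))):
        p=cloud(n,D,M);a=p[:,:2]-c;q=np.c_[a@u,a@v,p[:,2]]
        q=q[(abs(q[:,0])<.08)&(abs(q[:,1])<.04)&(q[:,2]>.08)&(q[:,2]<.28)]
        if len(q)>8: print(n,nm,len(q),np.percentile(q,[2,98],axis=0).round(4).tolist())
        if nm=="yel" and len(q)>8: q=q[q[:,2]>np.percentile(q[:,2],98)-.004];print("   edge across",np.percentile(q[:,1],[5,50,95]),"along",np.percentile(q[:,0],[2,98]),"z",q[:,2].max())
        if nm=="red" and len(q)>8:
            for lo in np.arange(.1,.24,.012):
                s=q[(q[:,2]>lo)&(q[:,2]<lo+.012)]
                if len(s)>8: print("    ",lo.round(3),len(s),np.percentile(s,[3,97],axis=0)[:,:2].round(4).tolist())
a=im2[130:230,120:240];b=im[100:380,100:460]
cv2.imwrite("pics/%s.png"%sys.argv[1],np.hstack([cv2.resize(a,(400,333),interpolation=cv2.INTER_CUBIC),cv2.resize(b,(400,333))])[...,::-1])
E
python3 m.py f6
```

```text
time: 7.6
eef_pos: [0.5564, -0.1404, 0.177]
tool_rot: [[-0.25, 0.968, -0.001], [0.968, 0.25, 0.0], [0.001, -0.001, -1.0]]
ft_force: [-0.6, 0.7, -1.1]
gripper_width: 0.175
grasp_force: 29.5
time: 8.52
eef_pos: [0.538, 0.092, 0.1759]
tool_rot: [[0.03, 1.0, -0.003], [1.0, -0.03, 0.001], [0.001, -0.003, -1.0]]
ft_force: [-0.7, -0.4, -0.3]
gripper_width: 0.171
grasp_force: 29.5
time: 9.52
eef_pos: [0.522, 0.2486, 0.1775]
tool_rot: [[0.033, 0.999, -0.0], [0.999, -0.033, -0.001], [-0.001, -0.0, -1.0]]
ft_force: [0.1, 0.3, -0.3]
gripper_width: 0.169
grasp_force: 29.5
9.6667 [0.52213309 0.24856262 0.17778958] [-0.31430196  0.60993269 -0.94624694] 0.17549703721608534
wrist red 3092 [[-0.0193, -0.0151, 0.1635], [0.0213, 0.0175, 0.2354]]
     0.16 330 [[-0.0064, -0.0164], [0.0213, 0.0187]]
     0.172 451 [[-0.0031, -0.0133], [0.0212, 0.0159]]
     0.184 441 [[0.0019, -0.0091], [0.0214, 0.0119]]
     0.196 391 [[-0.0212, -0.0054], [0.0213, 0.0084]]
     0.208 141 [[-0.0094, -0.0059], [0.0165, 0.0091]]
     0.22 201 [[0.0055, -0.0065], [0.0164, 0.0086]]
     0.232 1137 [[-0.0146, -0.0056], [0.0157
[... 451 characters left out ...]
], [0.0045, 0.0072]]
     0.208 54 [[-0.0199, -0.0067], [0.0014, 0.0085]]
     0.22 57 [[-0.0194, -0.0066], [0.0088, 0.0081]]
     0.232 27 [[-0.0194, -0.0059], [0.0107, 0.0092]]
side yel 347 [[-0.0662, -0.0024, 0.0809], [0.0549, 0.0024, 0.1109]]
   edge across [-0.00179012 -0.00037786  0.00244789] along [-0.06497135  0.05847275] z 0.11179825700602974
top red 48 [[-0.0221, -0.0136, 0.1699], [0.0018, 0.0158, 0.2354]]
     0.196 14 [[-0.0222, -0.0048], [-0.0184, 0.0054]]
     0.232 17 [[-0.0169, -0.005], [-0.0006, 0.0081]]
top yel 78 [[-0.0638, -0.0016, 0.1063], [-0.0019, 0.0023, 0.1123]]
   edge across [-0.00144466  0.00038252  0.00216867] along [-0.06385636 -0.00172626] z 0.11302822302077464
```

View pics/f6.png

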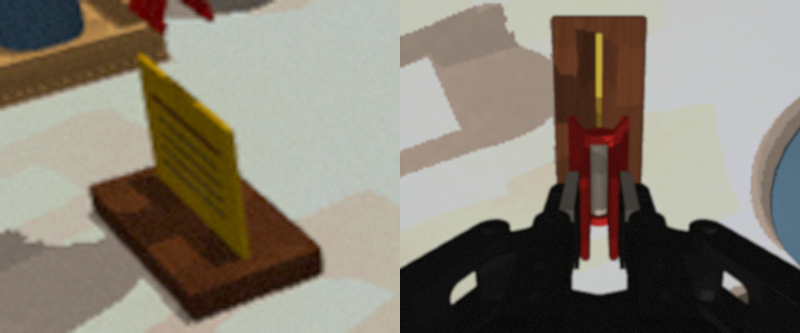

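The clip sits squarely above the card: across it, clip +1.3 mm vs card +1.5 mm in the wrist view and −0.5 vs −0.4 in the side view; along it the clip is centred. The picture also shows the card edge lined up with mid-jaw. Contact should come about 79 mm down, so I'll descend 70 and then feel for it.

```bash
python3 -m inch '[[[0,0,-0.04],[0,0,0],0],[[0,0,-0.09],[0,0,0],0],[[0,0,-0.14],[0,0,0],0],[[0,0,-0.18],[0,0,0],0],[[0,0,-0.22],[0,0,0],0],[[0,0,-0.25],[0,0,0],0],[[0,0,-0.27],[0,0,0],0],[[0,0,-0.285],[0,0,0],0],[[0,0,-0.285],[0,0,0],0],[[0,0,-0.285],[0,0,0],0],[[0,0,-0.285],[0,0,0],0]]' 30
python3 -m inch '[[[0,0,-0.006],[0,0,0],0],[[0,0,-0.012],[0,0,0],0],[[0,0,-0.018],[0,0,0],0],[[0,0,-0.024],[0,0,0],0],[[0,0,-0.024],[0,0,0],0],[[0,0,-0.024],[0,0,0],0],[[0,0,-0.024],[0,0,0],0]]' 30
```

```text
time: 10.58
eef_pos: [0.5224, 0.2495, 0.1072]
tool_rot: [[0.033, 0.999, 0.001], [0.999, -0.033, 0.0], [0.0, 0.001, -1.0]]
ft_force: [-0.8, 0.7, -1.0]
gripper_width: 0.169
grasp_force: 29.5
time: 11.17
eef_pos: [0.5219, 0.2493, 0.1005]
tool_rot: [[0.033, 0.999, -0.0], [0.999, -0.033, -0.0], [-0.0, -0.0, -1.0]]
ft_force: [-0.2, -0.2, -0.3]
gripper_width: 0.17
grasp_force: 29.5
```

```bash
python3 -m inch '[[[0,0,-0.004],[0,0,0],0],[[0,0,-0.008],[0,0,0],0],[[0,0,-0.008],[0,0,0],0],[[0,0,-0.008],[0,0,0],0],[[0,0,-0.008],[0,0,0],0]]' 30|grep -E 'eef|ft_'
python3 -m inch '[[[0,0,-0.004],[0,0,0],0],[[0,0,-0.008],[0,0,0],0],[[0,0,-0.008],[0,0,0],0],[[0,0,-0.008],[0,0,0],0],[[0,0,-0.008],[0,0,0],0]]' 30|grep -E 'eef|ft_'
```

```text
eef_pos: [0.5221, 0.2494, 0.1003]
ft_force: [-4.3, -2.3, 10.1]
eef_pos: [0.5223, 0.2495, 0.1001]
ft_force: [-8.8, -2.9, 20.6]
```

Edge contact. It's firmer than it needs to be, so I'll ease off to a light press.

```bash
python3 -m inch '[[[0,0,0.006],[0,0,0],0],[[0,0,0.011],[0,0,0],0],[[0,0,0.011],[0,0,0],0],[[0,0,0.011],[0,0,0],0],[[0,0,0.011],[0,0,0],0],[[0,0,0.011],[0,0,0],0]]' 30|grep -E 'time|eef|ft_|wid'
python3 m.py g7 | grep -v '^  *0.2'; python3 -c "
from h import *
for i in range(4):
    capture('side');print(get_obs()['ft_force'])"
```

```text
time: 12.5
eef_pos: [0.5225, 0.2495, 0.1003]
ft_force: [-2.4, -0.6, 6.6]
gripper_width: 0.172
12.65 [0.52251028 0.24944659 0.1002929 ] [-2.12785612 -0.34661315  7.18868893] 0.16826279654870044
wrist red 3069 [[-0.0187, -0.015, 0.0861], [0.0222, 0.0177, 0.158]]
     0.1 457 [[0.0001, -0.0112], [0.0221, 0.0144]]
     0.112 540 [[-0.0206, -0.007], [0.0223, 0.0101]]
     0.124 111 [[0.01, -0.0057], [0.0174, 0.0094]]
     0.136 165 [[-0.008, -0.0059], [0.0174, 0.0092]]
     0.148 1252 [[-0.0136, -0.0054], [0.017, 0.0091]]
     0.16 14 [[-0.0094, -0.0054], [0.0028, -0.0053]]
wrist yel 773 [[-0.0623, -0.0004, 0.1092], [0.0635, 0.0029, 0.1119]]
   edge across [-0.00032023  0.00126428  0.00291324] along [-0.06235277  0.06299016] z 0.1124198196541375
side red 366 [[-0.023, -0.0159, 0.0869], [0.0155, 0.0085, 0.1565]]
     0.1 69 [[-0.0229, -0.0124], [0.0146, 0.0083]]
     0.112 78 [[-0.0229, -0.0077], [0.0165, 0.0067]]
     0.124 54 [[-0.0184, -0.007], [0.003, 0.0067]]
     0.136 43 [[-0.018, -0.0062], [0.0023, 0.0085]]
     0.148 54 [[-0.0187, -0.0057], [0.0123, 0.009]]
side yel 221 [[-0.0658, -0.0026, 0.0809], [0.0575, 0.0027, 0.1113]]
   edge across [-0.01385224 -0.00015802  0.00259878] along [-0.06557897  0.05848181] z 0.14058646847930584
top red 37 [[-0.0205, -0.0145, 0.0901], [0.0043, 0.0145, 0.158]]
     0.112 12 [[-0.0206, -0.002], [-0.0166, 0.0071]]
     0.148 12 [[-0.0171, -0.0047], [-0.0052, 0.0074]]
top yel 56 [[-0.0639, -0.0016, 0.1077], [-0.022, 0.0022, 0.1129]]
   edge across [-0.00144163  0.00031615  0.00213295] along [-0.06400319 -0.02257983] z 0.11324885061821821
[-1.59568523 -0.96243657  7.09500358]
[-1.57453938 -0.798272    7.45757752]
[-2.28399803 -1.23106403  8.34130375]
[-1.98336278 -0.67547536  7.61384636]
```

View pics/g7.png

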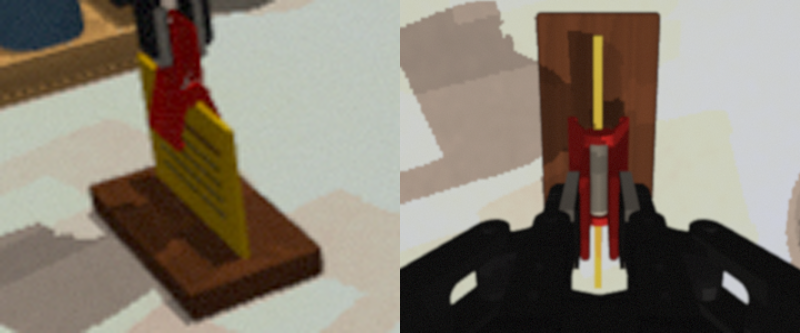

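The card edge passes through mid-jaw, the clip is seated with its pivot about 4.5 mm above the edge, and it presses steadily with about 7 N. The card and stand have not moved, so I'm handing in.

```bash
python3 -c "
from station import *
print(finish_job())"
```

```text
the job is handed in; nothing more can be done
None
```

I handed the job in with the red clip held squeezed open astride the middle of the card's top edge, lightly pressed home at about 7 N; my first pinch closed above the wings and had to be redone lower, and the hand-in returned no verdict.

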